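# Eject a vial from the dry block and put it on the balance

### The arm

A 6-joint arm with a two-finger parallel gripper is mounted at the origin on a cart in front of the work surface, level with it; the furniture and walls round the work are solid. World frame = base frame: x ahead of the robot, y to its left, z up, the work surface at z = 0. Lengths are in mm, angles in rad, forces in N, time in s.
With the tool pointing down it reaches from about 400 to 825 mm from the base axis. Payload 7 kg.
Tool frame: the origin (TCP) lies at the very end of the fingers, on their centre line; the grasp point (between the pads) lies 19 mm behind it (grasp_offset is the distance from the TCP to the grasp point, in mm); z points along the fingers, y is the line along which they close (so a half turn about z gives the same grasp; the last joint's range is limited). The gripper opens to 88 mm and grips with 3 to 60 N. Pads are 19 mm wide; open, the fingers measure 130 mm over their backs; the gripper's body (78 mm by 193 mm) begins 47 mm behind the grasp point.
Start: joints at [-0.984, 0.359, 0.012, 0, -1.224, -0.288], TCP at [198.676, -645.076, 226.561] pointing down, gripper open.
Joint ranges: [-3.07, 3.07], [-1.43, 2.12], [-1.02, 1.25], [-3.03, 1.67], [-3.05, -0], [-3.03, 3.03]. Speed limits (rad/s): [2.39, 2.39, 3.01, 3.14, 3.14, 3.14].

### API

Orientations are given as a unit quaternion [x, y, z, w].
In Python, from workcell import * gives the robot as it stands.
- The arm moves only by the tool play_rows, never from a script. Its argument "commands" is a list that holds one entry, the list of rows, each a list of 7 numbers: the shift along the tool's x, y, z scaled (see below), then the turn, a rotation vector about the tool's x, y, z scaled (see below), then the opening, from 0 (shut) to 1 (fully open). In form: [[[dx, dy, dz, ax, ay, az, gripper], ...]]. A call has 1 to 10 rows; each row shifts and turns the commanded pose from where the row before left it, along the tool's axes as they then stand; what a row does not reach is not made up. The controller multiplies each number of a shift by 25 mm and each number of a turn by 8 degrees. A row lasts 1/10 s, in which the tool goes at most 50 mm and 8.59 degrees, less where a joint would pass 70% of its speed; a pose out of reach is approached as far as the arm can. A call with a number of a shift or a turn outside -1 to 1 is refused whole. A call with a gripper value outside its range is refused whole. The fingers move at their own pace and stop on an object; "newtons" is the grip in N (left out, the last holds). Time passes only in rows, so rows that do not move let the fingers close. It gives the time, the measured TCP pose, the force, the opening and the grip force at its end, in the units of the state.
- state(): the state, without advancing time (a new reading comes with each control period).
- capture(name): name is "side" or "top" or "wrist"; returns the picture (480x640x3 uint8, red, green, blue); there is no depth.
- camera_params(name): a dict with "fx", "fy", "cx", "cy" (pixels), "pose" (4x4, takes a point from camera to world coordinates); the wrist camera has in their place "T_tool_cam" (4x4, takes a point from camera to tool coordinates, whose origin is the TCP and whose axes are the flange's). Camera axes: x right, y down, z forward; pixel columns grow to the right and rows downward; lengths in mm; the calibration is good to about 2 mm. The wrist camera is an equidistant fisheye: a pixel r from the principal point sees the ray r / f radians off the axis. A picture is of the moment at which its call begins: read the wrist's pose just before it. camera_params takes no time and is no camera call.
- hand_in(): hands the job in; it is judged then, once.
Trained networks look in the newest picture that a camera, given by its name, has taken for a name from the list of things; names that differ only in an ending like _2 or _b are one class to them, and where a whole thing is asked for, a point or a joint stands for the part that bears it (a point fixed in the world has none). Each returns a list of dicts, best first, with "score" (0 to 1); they miss things now and then, are a little off and sometimes report something else, mostly with a low value. They report only what shows in the picture. A call takes as long as a camera call.
- find_in(camera, target): "centre" ([x, y, z] in mm, in world coordinates, good to about 4 mm: the middle of the surface that is visible of it).
- landmark_of(camera, target): "centre" ([x, y, z] in mm, in world coordinates, good to about 4 mm: a listed point, or the origin of a listed thing).
The state is a dict: "t": time; "joints": joint angles; "qd": joint speeds; "joint_torque": joint torques, N m; "tcp_pos": TCP position; "eef_rot": TCP orientation; "contact_force": force on the tool from outside, world axes, zero at the start; "torque": the same for the moment, N m; "gripper_width": finger opening in mm; "grip_force": force on a finger pad.
Only numpy, scipy, OpenCV 4.12 (cv2) and the standard library are available. Lean on these libraries where they do the work, as an engineer would, in place of code of your own. Each camera call takes 0.05 s, during which the arm holds its last target. There are 200 camera calls.

### The job

Press down the blue ejector lever in front of the amber vial (black cap) all the way, so that the vial rises out of its pocket in the grey metal block. Then take the amber vial by its risen top, stand it upright on the middle of the balance's round steel pan, setting it down rather than dropping it, and let go. Leave the white-capped vial seated, do not press its lever, and do not disturb the white-lidded pot or the small black box.

Things in the scene. Friction and masses are not known exactly. Their poses are not given: they have to be found in the camera images.
- amber_vial_mid (a point): centre (half-way up) of the loose amber glass vial with a black cap: 22 mm diameter, 50 mm tall, about 20 g, z along its axis towards the cap. At the start it is seated in one of the block's two pockets (which one varies), its cap 1.5 mm below the block's top, so that it cannot be gripped; it stands on a plunger in the pocket. With its lever fully down it stands 28 mm higher: 26.5 mm of it (the cap, 20 mm diameter and 10 mm tall, and the upper body) then show above the block
- clear_vial_mid (a point): centre of the loose clear glass vial with a white cap, of the same size, seated likewise in the other pocket; it stays there
- block: fixed slate-grey metal dry block, 70 x 150 mm and 75 mm tall, on a black base 96 x 172 mm, 16 mm thick; origin at the centre of its underside, z up, y along the row of two pockets, -x its front, where the two levers stick out
- pocket_left (a point): centre of the mouth of the pocket at the block's +y side, a round hole of 24 mm, level with the block's top, 75 mm over the worktop; axes as the block's
- pocket_right (a point): the same for the pocket at the block's -y side, 70 mm from the other
- pad_left (a point): middle of the top face of the blue thumb pad (30 mm long, 26 mm wide) at the end of the lever that lifts the vial in pocket_left. The lever's pivot is level, along the block's y, 47 mm in front of the pocket's axis and 60 mm over the worktop; the pad is 65 mm from the pivot and straight in front of the pocket. At the start it slopes up towards its end by 0.35 rad, the pad 87 mm over the worktop; fully pressed it slopes down by 0.35 rad, the pad 42 mm over the worktop
- pad_right (a point): the same for the lever that lifts the vial in pocket_right
- lever_left (a joint): angle of that lever: 0 up (as at the start, vial seated) to 0.7 rad fully down against its stop (vial 28 mm up, in proportion). Stiff hinge: about 3 N at the pad moves it, and it stays where it is left, also with the vial's weight on the plunger
- lever_right (a joint): the same for the lever of pocket_right
- pan (a point): centre of the top of the balance's fixed round steel pan, 84 mm diameter, 45 mm over the worktop; the white balance (190 x 140 mm, 34 mm tall) is fixed, the display is at its -x end, 90 mm in front of the pan's centre
- sample_pot: bystander: clear pot with a white lid, 51 mm diameter, 59 mm tall, origin under its centre; loose, not to be disturbed
- cell_box: bystander: small black box 47 x 58 x 28 mm, origin under its centre; loose, not to be disturbed

How it is judged (in metres and radians):
On the way, in this order (a step that is already met when the one before it is completed fails the run):
1. the amber vial has been raised at least 22 mm, still in its pocket, by its lever pressed down to at least 0.58 of its 0.7 rad (z of amber_vial_mid in the frame of block between 0.0705 and 0.082 m and ((value of joint lever_left above 0.58 rad and horizontal distance between amber_vial_mid and pocket_left below 0.006 m) or (value of joint lever_right above 0.58 rad and horizontal distance between amber_vial_mid and pocket_right below 0.006 m))), for 0.2 s.
2. the amber vial is held by the fingers, clear of the block (z of amber_vial_mid in the frame of block above 0.101 m and contact force between the fingers and amber_vial above 0.3 N), for 0.1 s.
At the end, for the whole second after the job is handed in: the amber vial stands upright (cap up, within 0.1 rad) and at rest on the pan, its axis within 22 mm of the pan's centre, released; the white-capped vial is still seated in its pocket (within 8 mm of where it was) (horizontal distance between amber_vial_mid and pan below 0.022 m and z of amber_vial_mid in the frame of pan between 0.022 and 0.028 m and angle between amber_vial_mid's own z axis and vertical below 0.1 rad and height (world z) of amber_vial_mid above 0.06 m and linear speed of amber_vial below 0.02 m/s and contact force between the fingers and amber_vial below 0.01 N and distance of clear_vial_mid from where it was at the start of the episode below 0.008 m); the robot touches nothing.
It fails at once if the white-capped vial's lever is pressed (over 0.2 rad) ((value of joint lever_left above 0.2 rad and horizontal distance between clear_vial_mid and pocket_left below 0.02 m) or (value of joint lever_right above 0.2 rad and horizontal distance between clear_vial_mid and pocket_right below 0.02 m)).
It fails at once if the white-capped vial is moved by more than 8 mm (distance of clear_vial_mid from where it was at the start of the episode above 0.008 m).
It fails at once if the amber vial is dropped: free of the fingers over the pan with its foot more than 20 mm above it (horizontal distance between amber_vial_mid and pan below 0.06 m and z of amber_vial_mid in the frame of pan above 0.045 m and contact force between the fingers and amber_vial below 0.001 N).
It fails at once if the pot or the black box is moved by more than 30 mm (distance of any of sample_pot, cell_box from where it was at the start of the episode above 0.03 m).
It also fails if it takes over 43 s, if anything falls off the work surface, if the arm or the gripper's body presses on something with over 40 N, if the wrist force passes 120 N, or if a joint passes its speed limit or range.

## Working session

There is one attempt and no reset: what is moved stays moved. The work goes in short steps, Python scripts to look and compute and a tool call to move; the robot and the scene stay as the last step left them, time stands still between calls to the robot, and variables do not carry over. Pictures are saved under pics/ and viewed, at most 10 in all, crops included, and the job is handed in when it is done.

Besides the shell and the picture viewer there is one more tool, called after "Emit:" as name([rows], argument=value, ...), one row to a line, values as JSON. play_rows: Moves the arm, as the interface text tells. Its arguments: {"type":"object","properties":{"commands":{"type":"array","items":{"type":"array","items":{"type":"array","items":{"type":"number","minimum":-1,"maximum":1}}}},"newtons":{"type":"number"}},"required":["commands"]}

```bash
mkdir -p pics
cat > h.py <<'E'
from workcell import *
import numpy as np, cv2
def save(n,f): cv2.imwrite('pics/'+f, cv2.cvtColor(capture(n),cv2.COLOR_RGB2BGR))
E
python3 - <<'E'
from h import *
save('top','a.png'); save('side','b.png')
for n in ['top','side']:
    for t in ['amber_vial_mid','clear_vial_mid','pocket_left','pocket_right','pad_left','pad_right','pan','block','sample_pot','cell_box']:
        try:
            r=landmark_of(n,t); print(n,t,[(np.round(q['centre']).tolist(),round(q['score'],2)) for q in r[:2]])
        except Exception as e: print(n,t,e)
s=state(); print(s['t'],s['tcp_pos'],s['eef_rot'],s['gripper_width'])
E
```

```text
top amber_vial_mid [([537.0, 155.0, 47.0], 0.46)]
top clear_vial_mid [([544.0, 228.0, 46.0], 0.47), ([536.0, 157.0, 48.0], 0.26)]
top pocket_left [([546.0, 231.0, 74.0], 0.82)]
top pocket_right [([537.0, 160.0, 76.0], 0.62)]
top pad_left [([434.0, 237.0, 86.0], 0.93)]
top pad_right [([433.0, 165.0, 87.0], 0.84), ([691.0, -60.0, 1.0], 0.71)]
top pan [([546.0, -227.0, 51.0], 0.88)]
top block [([538.0, 195.0, 3.0], 0.59)]
top sample_pot [([691.0, 76.0, 3.0], 0.83)]
top cell_box [([693.0, -64.0, 3.0], 0.85)]
side amber_vial_mid [([536.0, 162.0, 47.0], 0.49)]
side clear_vial_mid [([542.0, 229.0, 49.0], 0.43)]
side pocket_left [([541.0, 228.0, 73.0], 0.88)]
side pocket_right [([540.0, 157.0, 78.0], 0.74)]
side pad_left [([436.0, 236.0, 86.0], 0.66)]
side pad_right [([434.0, 168.0, 90.0], 0.59)]
side pan [([545.0, -218.0, 50.0], 0.67)]
side block [([540.0, 194.0, -2.0], 0.64), ([539.0, 157.0, 80.0], 0.36)]
side sample_pot [([687.0, 82.0, 0.0], 0.93)]
side cell_box [([694.0, -63.0, 2.0], 0.59)]
1.1 [ 198.69357603 -645.07300845  226.57223403] [-1.48842662e-01  9.88860891e-01 -8.39373831e-06  2.91555494e-06] 87.59107059582261
```

View pics/a.png

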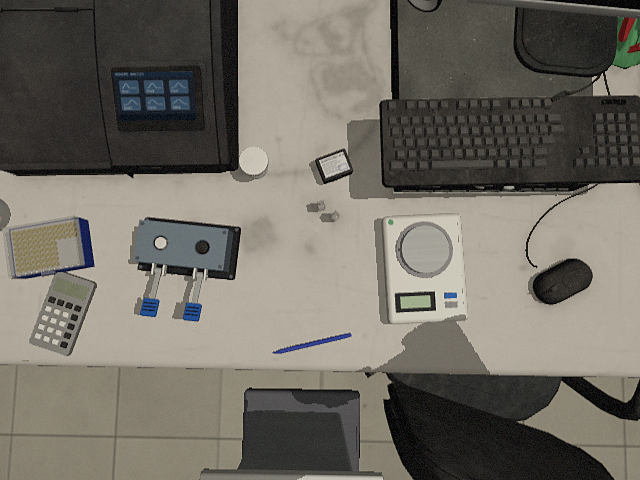

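View pics/b.png

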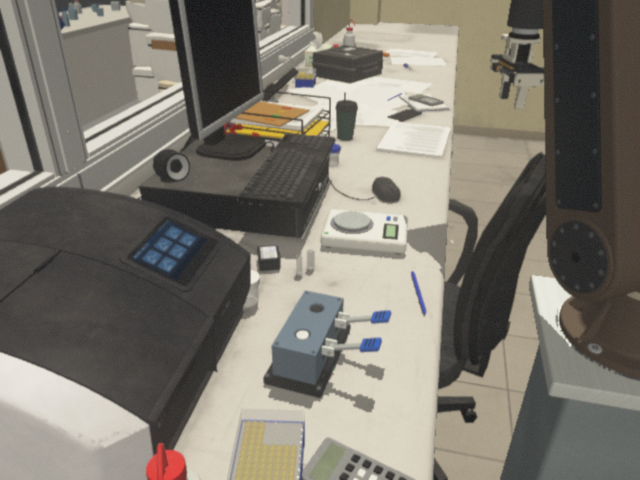

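The top view shows the black cap at (203,247), which is the -y (right) pocket. Its pad is at (191,312). The white cap is at (160,243) and the pan at (425,248). The side view agrees. The block yaw is about -0.08 rad. I'll turn the tool to match it and move over, swinging out around the base.

Emit:
play_rows([
  [[0, 0, 0, 0, 0, 0.9, 0], [0, 0, 0, 0, 0, 0.9, 0], [0, 0, 0, 0, 0, 0.9, 0], [-0.6, 1, 0, 0, 0, 0, 0], [-0.6, 1, 0, 0, 0, 0, 0], [-0.6, 1, 0, 0, 0, 0, 0], [-0.6, 1, 0, 0, 0, 0, 0], [-0.6, 1, 0, 0, 0, 0, 0], [-0.6, 1, 0, 0, 0, 0, 0], [-0.6, 1, 0, 0, 0, 0, 0]],
])

```text
t: 2.1
tcp_pos: [317.6, -477.8, 226.7]
eef_rot: [0.039, 0.999, -0.0, 0.0]
contact_force: [0.6, 0.1, -0.2]
gripper_width: 13.3
grip_force: 0.0
```

Emit:
play_rows([
  [[-0.6, 1, 0, 0, 0, 0, 0], [-0.6, 1, 0, 0, 0, 0, 0], [-0.6, 1, 0, 0, 0, 0, 0], [-0.6, 1, 0, 0, 0, 0, 0], [-0.6, 1, 0, 0, 0, 0, 0], [-0.6, 1, 0, 0, 0, 0, 0], [-0.6, 1, 0, 0, 0, 0, 0], [-0.6, 1, 0, 0, 0, 0, 0], [-0.6, 1, 0, 0, 0, 0, 0], [-0.6, 1, 0, 0, 0, 0, 0]],
])

```text
t: 3.1
tcp_pos: [486.7, -240.2, 226.8]
eef_rot: [0.039, 0.999, -0.0, 0.0]
contact_force: [0.5, -0.4, -0.0]
gripper_width: 0.3
grip_force: 0.0
```

Emit:
play_rows([
  [[0.2, 1, 0, 0, 0, 0, 0], [0.2, 1, 0, 0, 0, 0, 0], [0.2, 1, 0, 0, 0, 0, 0], [0.2, 1, 0, 0, 0, 0, 0], [0.2, 1, 0, 0, 0, 0, 0], [0.2, 1, 0, 0, 0, 0, 0], [0.2, 1, 0, 0, 0, 0, 0], [0.2, 1, 0, 0, 0, 0, 0]],
])

```text
t: 3.9
tcp_pos: [461.7, -37.8, 226.8]
eef_rot: [0.039, 0.999, 0.0, 0.0]
contact_force: [0.8, -0.4, -0.3]
gripper_width: 0.5
grip_force: 0.0
```

Emit:
play_rows([
  [[0.3, 1, 0, 0, 0, 0, 0], [0.3, 1, 0, 0, 0, 0, 0], [0.3, 1, 0, 0, 0, 0, 0], [0.2, 1, 0, 0, 0, 0, 0], [0.2, 1, 0, 0, 0, 0, 0], [0.2, 1, 0, 0, 0, 0, 0], [0.2, 1, 0, 0, 0, 0, 0], [0.2, 0.6, 0, 0, 0, 0, 0], [0, 0, 0, 0, 0, 0, 0]],
])

```text
t: 4.8
tcp_pos: [429.2, 155.8, 226.7]
eef_rot: [0.038, 0.999, 0.0, 0.0]
contact_force: [-0.4, -0.6, -0.8]
gripper_width: 0.5
grip_force: 0.0
```

Run:
```python
from h import *
s=state(); print(s['t'],s['tcp_pos'],s['eef_rot'],s['joints'])
save('wrist','c.png')
for t in ['amber_vial_mid','clear_vial_mid','pocket_left','pocket_right','pad_left','pad_right']:
    r=landmark_of('wrist',t); print(t,[(np.round(q['centre'],1).tolist(),round(q['score'],2)) for q in r[:2]])
p=camera_params('wrist'); print(p)
```

```text
4.8 [429.15704745 155.83898811 226.70493823] [3.80634269e-02 9.99275292e-01 2.01195317e-04 1.59775372e-04] [ 7.81822002e-01 -1.02329208e-02 -4.45825020e-01 -4.51621977e-05
 -1.13469202e+00 -2.42874451e+00]
amber_vial_mid []
clear_vial_mid []
pocket_left []
pocket_right []
pad_left [([435.9, 237.3, 90.6], 0.9)]
pad_right [([432.7, 164.2, 89.0], 0.85)]
{'fx': 371.64829954431775, 'fy': 371.64829954431775, 'cx': 320.89878587704715, 'cy': 232.17954297336257, 'T_tool_cam': array([[ 1.21909999e-03, -9.62359222e-01, -2.71777927e-01,
         7.35899695e+01],
       [ 9.99998860e-01,  9.31068345e-04,  1.18875141e-03,
         2.95386099e-01],
       [-8.90962054e-04, -2.71779067e-01,  9.62359260e-01,
        -1.58588271e+02],
       [ 0.00000000e+00,  0.00000000e+00,  0.00000000e+00,
         1.00000000e+00]])}
```

View pics/c.png

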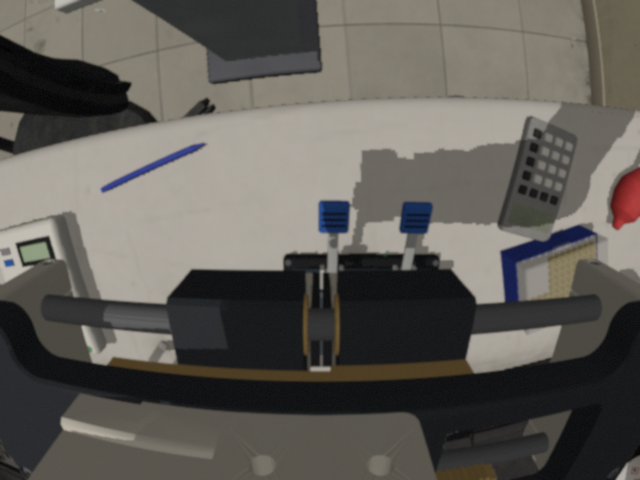

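Emit:
play_rows([
  [[-0.1, 0.4, 0.8, 0, 0, 0, 0], [0, 0, 1, 0, 0, 0, 0], [0, 0, 1, 0, 0, 0, 0], [0, 0, 1, 0, 0, 0, 0], [0, 0, 0.8, 0, 0, 0, 0], [0, 0, 0.4, 0, 0, 0, 0], [0, 0, 0.2, 0, 0, 0, 0], [0, 0, 0.2, 0, 0, 0, 0], [0, 0, 0.2, 0, 0, 0, 0], [0, 0, 0.2, 0, 0, 0, 0]],
])

```text
t: 6.15
tcp_pos: [433.0, 164.5, 82.0]
eef_rot: [0.039, 0.999, 0.0, 0.0]
contact_force: [-1.4, -0.2, 4.3]
gripper_width: 0.7
grip_force: 1.8
```

Emit:
play_rows([
  [[0, 0, 0.2, 0, 0, 0, 0], [0, 0, 0.2, 0, 0, 0, 0], [0, 0, 0.2, 0, 0, 0, 0], [0, 0, 0.2, 0, 0, 0, 0], [0, 0, 0, 0, 0, 0, 0]],
])

```text
t: 6.65
tcp_pos: [432.5, 164.1, 60.9]
eef_rot: [0.039, 0.999, -0.0, -0.0]
contact_force: [-0.6, -0.6, -0.1]
gripper_width: 0.6
grip_force: 0.0
```

Emit:
play_rows([
  [[0, 0, 0.2, 0, 0, 0, 0], [0, 0, 0.2, 0, 0, 0, 0], [0, 0, 0.1, 0, 0, 0, 0], [0, 0, 0.1, 0, 0, 0, 0], [0, 0, 0, 0, 0, 0, 0]],
])

```text
t: 7.15
tcp_pos: [433.8, 164.5, 47.0]
eef_rot: [0.039, 0.999, 0.0, 0.001]
contact_force: [3.1, -2.7, 7.5]
gripper_width: 0.5
grip_force: 3.6
```

Run:
```python
from h import *
save('side','d0.png')
i=cv2.imread('pics/d0.png')[250:420,230:430]; cv2.imwrite('pics/d.png',cv2.resize(i,None,fx=3,fy=3))
s=state(); print(s['t'],s['tcp_pos'],s['contact_force'])
```

```text
7.2 [433.70964906 164.49035109  47.00760487] [ 1.84791582 -1.88371475  7.39561467]
```

View pics/d.png

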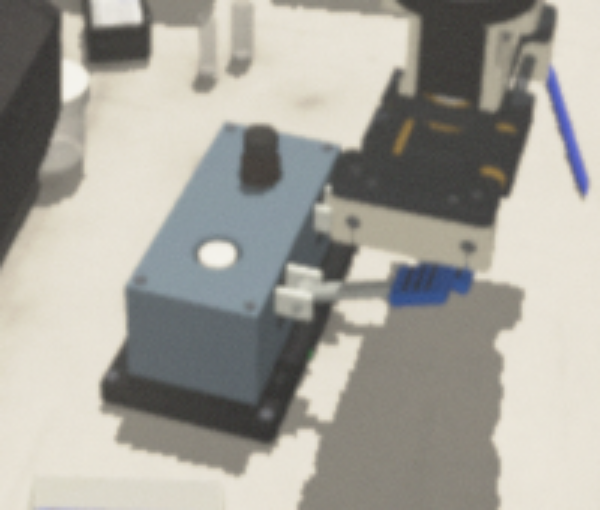

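The black-capped vial now stands above the block at about (260,155) in the crop, and the white one is still seated at (217,253). I'll press on to the stop.

Emit:
play_rows([
  [[0, 0, 0.1, 0, 0, 0, 0], [0, 0, 0.06, 0, 0, 0, 0], [0, 0, 0, 0, 0, 0, 0], [0, 0, 0, 0, 0, 0, 0]],
])

```text
t: 7.6
tcp_pos: [434.2, 164.6, 45.5]
eef_rot: [0.038, 0.999, 0.001, 0.002]
contact_force: [-7.0, -5.9, 40.5]
gripper_width: 0.3
grip_force: 20.3
```

At the stop (40 N). Going up.

Emit:
play_rows([
  [[0, 0, -0.4, 0, 0, 0, 0], [0, 0, -0.8, 0, 0, 0, 0], [0, 0, -1, 0, 0, 0, 0.3], [0, 0, -1, 0, 0, 0, 0.6], [0, 0, -1, 0, 0, 0, 0.6], [0, 0, -0.8, 0, 0, 0, 0.6], [0, 0, 0, 0, 0, 0, 0.6], [0, 0, 0, 0, 0, 0, 0.6]],
])

```text
t: 8.4
tcp_pos: [432.3, 164.2, 167.3]
eef_rot: [0.039, 0.999, 0.0, -0.0]
contact_force: [-0.2, -0.1, -0.9]
gripper_width: 42.7
grip_force: 0.0
```

Run:
```python
from h import *
for n in ['top','side','wrist']:
  capture(n)
  for t in ['amber_vial_mid','pocket_left','pocket_right','pad_right','clear_vial_mid']:
    r=landmark_of(n,t); print(n,t,[(np.round(q['centre'],1).tolist(),round(q['score'],2)) for q in r[:2]])
    if 'vial' in t:
        r=find_in(n,t); print(n,t,'surf',[(np.round(q['centre'],1).tolist(),round(q['score'],2)) for q in r[:2]])
s=state(); print(s['t'],s['tcp_pos'],s['contact_force'],s['gripper_width'])
i=np.hstack([capture('top')[190:350,100:300],capture('wrist')[190:350,220:420]])
cv2.imwrite('pics/e.png',cv2.resize(i,None,fx=2,fy=2)[:,:,::-1])
```

```text
top amber_vial_mid [([537.1, 158.7, 72.6], 0.43)]
top amber_vial_mid surf [([534.6, 153.8, 101.4], 0.53)]
top pocket_left [([544.9, 230.6, 77.5], 0.75)]
top pocket_right [([535.7, 160.8, 76.7], 0.8)]
top pad_right []
top clear_vial_mid [([543.7, 227.7, 44.0], 0.68), ([539.9, 193.4, 5.4], 0.61)]
top clear_vial_mid surf [([546.8, 228.1, 67.7], 0.44)]
side amber_vial_mid [([536.0, 157.1, 77.3], 0.64)]
side amber_vial_mid surf [([533.1, 164.3, 89.3], 0.63)]
side pocket_left [([544.8, 230.4, 75.9], 0.83), ([536.8, 161.1, 76.2], 0.71)]
side pocket_right [([536.2, 160.4, 77.4], 0.68)]
side pad_right [([429.8, 165.2, 45.6], 0.86), ([536.5, 159.0, 80.1], 0.33)]
side clear_vial_mid [([544.2, 229.9, 48.7], 0.55), ([538.0, 193.6, 1.9], 0.46)]
side clear_vial_mid surf [([539.9, 228.3, 72.5], 0.65)]
wrist amber_vial_mid [([537.7, 156.0, 75.5], 0.61)]
wrist amber_vial_mid surf [([530.5, 160.1, 85.6], 0.69)]
wrist pocket_left [([541.8, 226.6, 72.5], 0.83), ([428.5, 164.3, 41.4], 0.69)]
wrist pocket_right [([537.8, 157.7, 74.3], 0.73)]
wrist pad_right [([427.1, 165.8, 43.8], 0.75)]
wrist clear_vial_mid []
wrist clear_vial_mid surf []
9.6 [432.61240681 164.10425221 167.5773309 ] [ 0.82506498 -1.78153316 -0.28850098] 52.73915533924119
```

View pics/e.png

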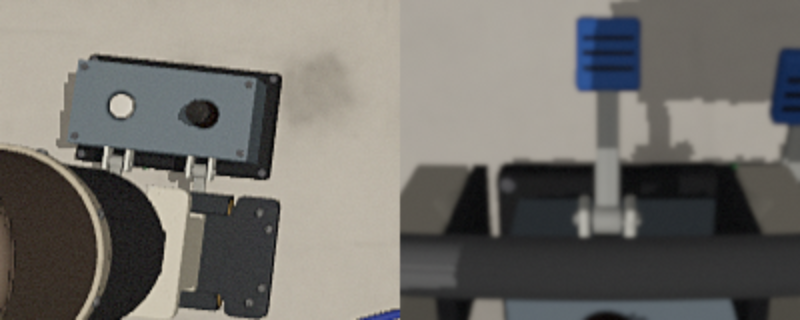

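The left half of the picture (top view) shows the raised black cap at (200,112), clear of the hole, with the white vial seated at (120,105). The right half (wrist view) shows the right lever down. The vial is at about (537,158). Moving over it.

Emit:
play_rows([
  [[-0.8, 0, 0, 0, 0, 0, 0.6], [-0.9, 0.1, 0, 0, 0, 0, 0.6], [-0.9, 0, 0, 0, 0, 0, 0.6], [-0.9, 0, 0, 0, 0, 0, 0.6], [-0.7, 0, 0.6, 0, 0, 0, 0.6], [0, 0, 0.8, 0, 0, 0, 0.6], [0, 0, 0.5, 0, 0, 0, 0.6], [0, 0, 0, 0, 0, 0, 0.6], [0, 0, 0, 0, 0, 0, 0.6]],
])

```text
t: 10.6
tcp_pos: [537.4, 158.5, 120.4]
eef_rot: [0.039, 0.999, -0.0, -0.0]
contact_force: [1.0, -0.3, 1.3]
gripper_width: 52.4
grip_force: 0.0
```

Run:
```python
from h import *
s=state(); print(s['t'],s['tcp_pos'],s['contact_force'],s['gripper_width'])
capture('wrist')
for t in ['amber_vial_mid','pocket_right']:
    r=landmark_of('wrist',t); print(t,[(np.round(q['centre'],1).tolist(),round(q['score'],2)) for q in r[:2]])
cv2.imwrite('pics/f.png',capture('wrist')[:,:,::-1])
```

```text
10.6 [537.39430343 158.45568056 120.39031224] [ 0.98785759 -0.31078195  1.31861738] 52.406094610682466
amber_vial_mid [([538.0, 156.7, 74.5], 0.88)]
pocket_right []
```

View pics/f.png

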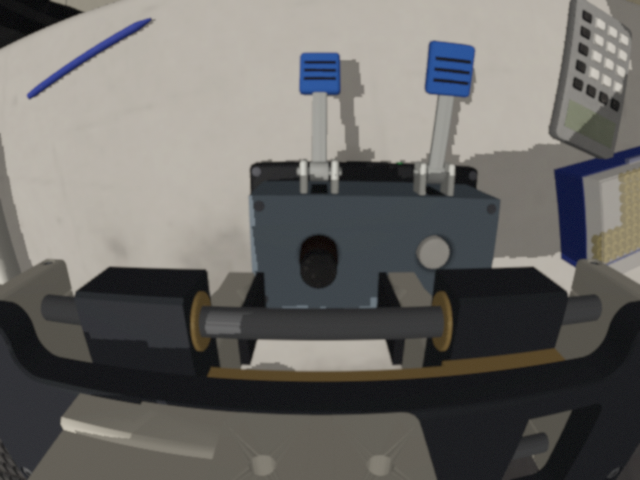

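The cap is at (319,262), centred between the fingers (columns 265 to 380). I'll go down and grip.

Emit:
play_rows([
  [[0, 0, 0.6, 0, 0, 0, 0.6], [0, 0, 0.6, 0, 0, 0, 0.6], [0, 0, 0.46, 0, 0, 0, 0.6], [0, 0, 0, 0, 0, 0, 0.6], [0, 0, 0, 0, 0, 0, 0.3], [0, 0, 0, 0, 0, 0, 0.1], [0, 0, 0, 0, 0, 0, 0.1], [0, 0, 0, 0, 0, 0, 0.1], [0, 0, 0, 0, 0, 0, 0.1]],
], newtons=12)

```text
t: 11.7
tcp_pos: [537.6, 158.5, 78.9]
eef_rot: [0.039, 0.999, 0.0, 0.0]
contact_force: [0.4, -0.5, 1.1]
gripper_width: 20.8
grip_force: 12.0
```

Emit:
play_rows([
  [[0, 0, 0, 0, 0, 0, 0.1], [0, 0, -0.2, 0, 0, 0, 0.1], [0, 0, -0.4, 0, 0, 0, 0.1], [0, 0, -0.5, 0, 0, 0, 0.1], [0, 0, -0.6, 0, 0, 0, 0.1], [0, 0, -0.8, 0, 0, 0, 0.1], [0, 0, -0.8, 0, 0, 0, 0.1], [0, 0, -0.7, 0, 0, 0, 0.1], [0, 0, 0, 0, 0, 0, 0.1]],
])

```text
t: 12.6
tcp_pos: [539.0, 159.2, 182.5]
eef_rot: [0.039, 0.999, 0.001, 0.003]
contact_force: [1.1, -0.3, 0.3]
gripper_width: 20.2
grip_force: 12.0
```

Run:
```python
from h import *
s=state(); print(s['t'],s['tcp_pos'],s['gripper_width'],s['grip_force'])
cv2.imwrite('pics/g0.png',capture('side')[:,:,::-1])
i=cv2.imread('pics/g0.png')[200:380,230:430]; cv2.imwrite('pics/g.png',cv2.resize(i,None,fx=3,fy=3))
for n in ['side','top','wrist']:
  if n!='side': capture(n)
  for t in ['amber_vial_mid','pan']:
    r=landmark_of(n,t); print(n,t,[(np.round(q['centre'],1).tolist(),round(q['score'],2)) for q in r[:2]])
```

```text
12.6 [539.04987752 159.17380573 182.5051082 ] 20.16429128571682 11.96712086088155
side amber_vial_mid [([539.9, 161.3, 180.4], 0.66)]
side pan [([546.2, -221.4, 49.1], 0.75), ([694.5, -61.2, -0.2], 0.66)]
top amber_vial_mid []
top pan [([545.0, -223.9, 46.7], 0.61)]
wrist amber_vial_mid [([537.2, 156.4, 173.8], 0.71)]
wrist pan []
```

View pics/g.png

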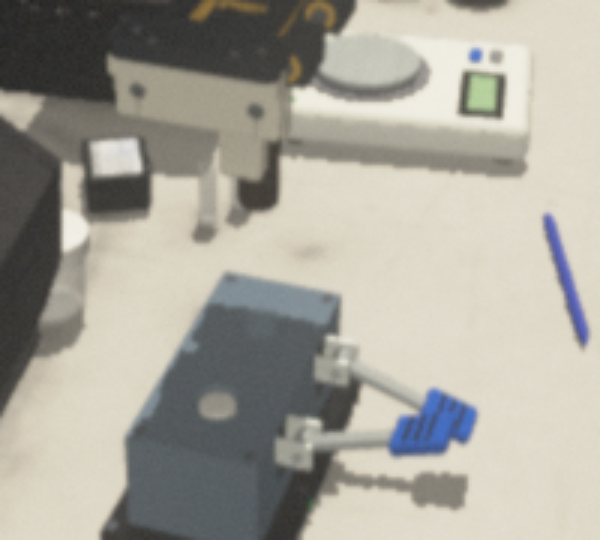

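The vial is held upright at (258,175) in the crop, and the white vial is seated. The pan is at about (545,-223). Carrying it there.

Emit:
play_rows([
  [[-0.1, -0.4, 0, 0, 0, 0, 0.1], [-0.1, -0.8, 0, 0, 0, 0, 0.1], [-0.1, -1, 0, 0, 0, 0, 0.1], [-0.1, -1, 0, 0, 0, 0, 0.1], [-0.1, -1, 0, 0, 0, 0, 0.1], [-0.1, -1, 0, 0, 0, 0, 0.1], [-0.1, -1, 0, 0, 0, 0, 0.1], [-0.1, -1, 0, 0, 0, 0, 0.1], [-0.1, -1, 0, 0, 0, 0, 0.1], [-0.1, -1, 0, 0, 0, 0, 0.1]],
])

```text
t: 14.05
tcp_pos: [544.1, -74.4, 178.5]
eef_rot: [0.039, 0.999, -0.0, -0.0]
contact_force: [0.8, -0.6, -0.3]
gripper_width: 20.5
grip_force: 12.0
```

Emit:
play_rows([
  [[-0.1, -1, 0, 0, 0, 0, 0.1], [-0.1, -1, 0, 0, 0, 0, 0.1], [-0.1, -1, 0, 0, 0, 0, 0.1], [-0.1, -1, 0, 0, 0, 0, 0.1], [0, -1, 0, 0, 0, 0, 0.1], [0, -0.6, 0, 0, 0, 0, 0.1], [0, -0.4, 0, 0, 0, 0, 0.1], [0, 0, 0, 0, 0, 0, 0.1], [0, 0, 0, 0, 0, 0, 0.1]],
])

```text
t: 14.95
tcp_pos: [542.6, -222.9, 178.5]
eef_rot: [0.039, 0.999, 0.0, -0.0]
contact_force: [-0.7, 0.5, -0.2]
gripper_width: 20.4
grip_force: 12.0
```

Run:
```python
from h import *
s=state(); print(s['t'],s['tcp_pos'],s['gripper_width'],s['grip_force'])
for n in ['side','wrist']:
  capture(n)
  for t in ['amber_vial_mid','pan']:
    r=landmark_of(n,t); print(n,t,[(np.round(q['centre'],1).tolist(),round(q['score'],2)) for q in r[:2]])
```

```text
14.95 [ 542.63007635 -222.85231502  178.49790377] 20.396817006283552 11.967336683919712
side amber_vial_mid [([541.2, -223.9, 179.2], 0.61)]
side pan [([546.1, -216.8, 49.6], 0.67)]
wrist amber_vial_mid [([544.3, -220.4, 175.1], 0.83)]
wrist pan [([548.0, -221.2, 42.8], 0.73)]
```

Emit:
play_rows([
  [[-0.15, 0.06, 0.6, 0, 0, 0, 0.1], [0, 0, 1, 0, 0, 0, 0.1], [0, 0, 1, 0, 0, 0, 0.1], [0, 0, 0.8, 0, 0, 0, 0.1], [0, 0, 0.4, 0, 0, 0, 0.1], [0, 0, 0.2, 0, 0, 0, 0.1], [0, 0, 0.08, 0, 0, 0, 0.1], [0, 0, 0, 0, 0, 0, 0.1]],
])

```text
t: 16.05
tcp_pos: [547.0, -222.0, 77.2]
eef_rot: [0.039, 0.999, -0.0, 0.0]
contact_force: [-0.0, 0.3, 0.7]
gripper_width: 20.6
grip_force: 12.0
```

Emit:
play_rows([
  [[0, 0, 0.04, 0, 0, 0, 0.1], [0, 0, 0.04, 0, 0, 0, 0.1], [0, 0, 0, 0, 0, 0, 0.1], [0, 0, 0, 0, 0, 0, 0.1]],
])

```text
t: 16.45
tcp_pos: [546.6, -222.0, 74.8]
eef_rot: [0.039, 0.999, -0.0, 0.0]
contact_force: [0.5, -0.7, 0.3]
gripper_width: 20.4
grip_force: 12.0
```

Emit:
play_rows([
  [[0, 0, 0.04, 0, 0, 0, 0.1], [0, 0, 0.04, 0, 0, 0, 0.1], [0, 0, 0, 0, 0, 0, 0.1], [0, 0, 0, 0, 0, 0, 0.1]],
])

```text
t: 16.85
tcp_pos: [546.5, -222.0, 72.5]
eef_rot: [0.039, 0.999, 0.0, -0.0]
contact_force: [1.1, -0.1, -0.1]
gripper_width: 20.8
grip_force: 12.0
```

Run:
```python
from h import *
s=state(); print(s['t'],s['tcp_pos'],s['contact_force'])
i=capture('side')[170:270,290:430]
print([np.round(q['centre'],1).tolist() for q in landmark_of('side','amber_vial_mid')])
cv2.imwrite('pics/i.png',cv2.resize(i,None,fx=5,fy=5)[:,:,::-1])
```

```text
16.85 [ 546.49708311 -221.9514216    72.48460493] [ 1.08038232 -0.12204559 -0.11321773]
[[545.6, -219.9, 73.1]]
```

View pics/i.png

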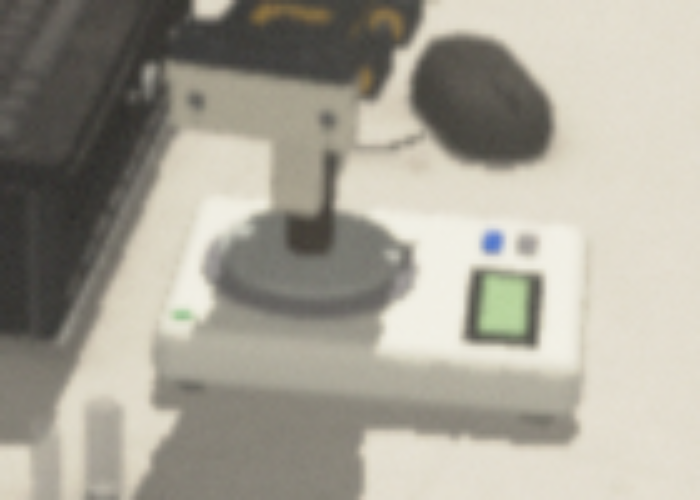

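The foot, at about (308,250), is about on the pan's middle (310,255). I'll creep down until it touches.

Emit:
play_rows([
  [[0, 0, 0.04, 0, 0, 0, 0.1], [0, 0, 0, 0, 0, 0, 0.1], [0, 0, 0, 0, 0, 0, 0.1]],
])

```text
t: 17.25
tcp_pos: [546.9, -222.1, 72.2]
eef_rot: [0.039, 0.999, -0.0, 0.0]
contact_force: [0.1, 0.1, 5.6]
gripper_width: 20.8
grip_force: 12.0
```

Emit:
play_rows([
  [[0, 0, 0.04, 0, 0, 0, 0.1], [0, 0, 0, 0, 0, 0, 0.1], [0, 0, 0, 0, 0, 0, 0.1]],
])

```text
t: 17.55
tcp_pos: [547.3, -222.4, 71.9]
eef_rot: [0.039, 0.999, -0.0, 0.001]
contact_force: [-2.3, -0.5, 10.0]
gripper_width: 20.7
grip_force: 12.0
```

It has touched. I'll relieve the load slightly, open gently and rise.

Emit:
play_rows([
  [[0, 0, -0.05, 0, 0, 0, 0.1], [0, 0, 0, 0, 0, 0, 0.25], [0, 0, 0, 0, 0, 0, 0.3], [0, 0, 0, 0, 0, 0, 0.4], [0, 0, 0, 0, 0, 0, 0.6], [0, 0, 0, 0, 0, 0, 0.7], [0, 0, 0, 0, 0, 0, 0.7]],
])

```text
t: 18.25
tcp_pos: [546.5, -221.9, 71.7]
eef_rot: [0.039, 0.999, 0.0, -0.0]
contact_force: [-0.7, -0.1, -0.4]
gripper_width: 52.8
grip_force: 0.0
```

Emit:
play_rows([
  [[0, 0, -0.2, 0, 0, 0, 0.7], [0, 0, -0.5, 0, 0, 0, 0.7], [0, 0, -0.8, 0, 0, 0, 0.7], [0, 0, -1, 0, 0, 0, 0.7], [0, 0, -1, 0, 0, 0, 0.7], [0, 0, -1, 0, 0, 0, 0.7], [0, 0, 0, 0, 0, 0, 0.7], [0, 0, 0, 0, 0, 0, 0.7], [0, 0, 0, 0, 0, 0, 0.7]],
])

```text
t: 19.15
tcp_pos: [546.1, -221.8, 184.1]
eef_rot: [0.039, 0.999, 0.0, -0.0]
contact_force: [-0.3, 0.8, 0.2]
gripper_width: 61.2
grip_force: 0.0
```

Run:
```python
from h import *
s=state(); print(s['t'],s['tcp_pos'],s['contact_force'],s['gripper_width'])
i=capture('side')[170:370,270:430]
for t in ['amber_vial_mid','pan','clear_vial_mid']: print(t,[np.round(q['centre'],1).tolist() for q in landmark_of('side',t)])
cv2.imwrite('pics/j.png',cv2.resize(i,None,fx=3,fy=3)[:,:,::-1])
```

```text
19.15 [ 546.06228309 -221.8301187   184.07532549] [-0.28736994  0.76330654  0.19696584] 61.20342726587966
amber_vial_mid [[545.9, -219.4, 73.2]]
pan [[542.1, -219.1, 49.1], [690.4, 83.1, 0.8]]
clear_vial_mid [[541.9, 224.1, 49.0], [542.8, -221.3, 47.7]]
```

View pics/j.png

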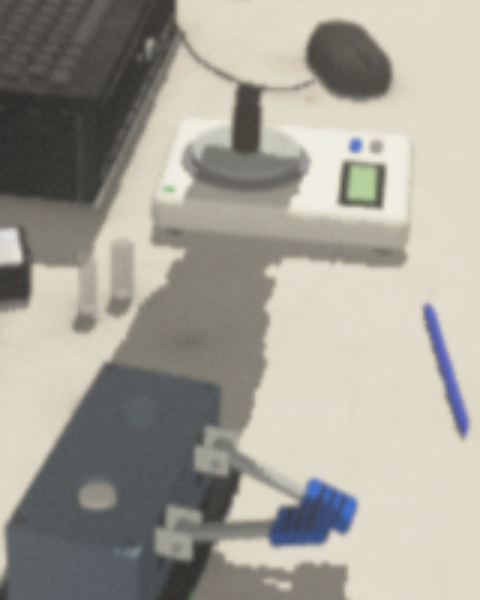

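The vial stands upright on the middle of the pan at (247,120) in the crop. The gripper is clear, and the white vial is seated at (97,495).

```bash
python3 -c "
from workcell import *
print(hand_in())"
```

```text
the job is handed in; nothing more can be done
None
```

The amber vial was raised with its lever, set down upright on the middle of the balance pan and released, and the job is handed in; the white-capped vial is still seated, and nothing came near the pot or the black box.

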